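# Draw the bearing out of the shuttle gauge and lock the slide

## Task

Bring the bearing out of the gauge for unloading: push the keeper lever aside by its upright tab so that its nose is well clear of the slide's notch, then hook a fingertip behind the slide's upturned lip and draw the slide gently out to its front stop with the bearing riding on it. Then push the keeper fully home again, into the slide's other notch, so that the slide is locked out. Only push and hook: never pinch the lip or the tab, do not touch or lift the bearing, and leave the things round about where they are.

Things in the scene. Friction and masses are not known exactly. Their poses are not given: they have to be found in the camera images.
- gauge: Shuttle gauge (bench comparator), fixed: grey base x -78 to +118, y -74 to +74 mm, two steel guideways (tops 44 mm above the bench), clamp post (to 72 mm) and at the back a round dial lying face up (55 mm across, 67 mm high, ends at x +166). Origin on the bench under the working centre, z up. The slide is drawn out along the gauge's own -x; the keeper lever lies along its +y side.
- slide (a joint): How far the aluminium slide is drawn out, m: 0 = home (start), 0.060 = at the front stop. 150 mm long, 104 wide (wings 115), top 44 mm above the bench, an upturned lip across its front end. About 4 N of friction; it stays where it is left. With the keeper's nose in a notch it is locked and gives only 2 or 3 mm.
- lip (a point): Middle of the top edge of the lip's inner face (the face towards the bearing). The lip is an upright wall 104 mm wide, 8 mm thick, 26 mm above the slide's top, its top 70 mm above the bench. Moves with the slide; axes as the gauge's. Behind it (+x) the slide's top is free for 50 mm up to the bearing; the index strip takes the 10 mm along the +y edge.
- keeper (a joint): Angle of the keeper lever, rad: 0 = fully home, parallel to the slide, nose in a notch (start 0 to 0.03); it swings away from the slide (tab towards the gauge's +y) to a stop at 0.45. The nose leaves the notch at about 0.10. About 0.1 N m of friction (under 1 N at the tab); it stays where it is left. It goes home only with the slide home or within 2 mm of its front stop.
- keeper_tab (a point): Centre of the keeper's upright tab, 130 mm from the pivot: a flat plate 30 mm long (along the lever), 10 mm thick, 53 to 81 mm above the bench. The lever under it is 10 mm thick too, 45 to 53 mm above the bench; nothing under it but the bench. Axes turn with the keeper, as the gauge's when home: -x from pivot to tab, -y out of the inner face, towards the slide.
- keeper_pivot (a point): The keeper's vertical pivot axis, at 45 mm above the bench, on the gauge's +y guideway. Fixed.
- rear_notch (a point): Middle of the rear of the two notches in the dark index strip (y +46 to +56 mm on the slide, up to 53 mm above the bench). Both are 14 mm wide, 60 mm apart: the front one takes the keeper's 9 mm nose when the slide is home, this one when the slide is at its front stop. Moves with the slide.
- bearing: Sealed steel bearing under test, 88 mm across, 22 mm high, 0.4 to 0.75 kg, lying loose on the slide behind two small locating pins (14 mm high). Origin at the centre of its underside.
- nest (a point): The bearing's place on the slide: centre, on the slide's top, 95 mm behind the lip's inner face. Moves with the slide.
- setting_ring: Bystander: loose steel step ring, 96 mm across, 24 mm high, lying beside the gauge near its front end.
- cup_bush: Bystander: grey flanged cup bush standing some way in front of the gauge, wide flange up, 78 mm across, 62 mm high.
- carton: Bystander: flat bearing carton, 139 x 138 x 43 mm.
- tape_roll: Bystander: roll of masking tape lying flat, 84 mm across, 19 mm high.

How it is judged:
On the way, in this order (a step that is already met when the one before it is completed fails the run):
1. the keeper is pushed well clear of the notch, the slide still home (value of joint keeper above 0.15 rad and value of joint slide below 0.006 m), for 0.1 s.
2. the slide is drawn out to its front stop with the bearing on its nest (value of joint slide above 0.0575 m and horizontal distance between bearing and nest below 0.006 m and z of bearing in the frame of nest below 0.004 m and angle between bearing's own z axis and vertical below 0.06 rad), for 0.2 s.
At the end, for the whole second after the job is handed in: Slide within 3 mm of its front stop, keeper within 0.04 rad of fully home (nose in the rear notch), bearing flat on its nest, within 6 mm of its centre and at rest (value of joint slide above 0.057 m and value of joint keeper below 0.04 rad and linear speed of bearing below 0.01 m/s and horizontal distance between bearing and nest below 0.006 m and z of bearing in the frame of nest below 0.004 m and angle between bearing's own z axis and vertical below 0.06 rad); the robot touches nothing.
It fails at once if the bearing is touched by the fingers or hand (contact force between any of the fingers, the arm and bearing above 1.5 N).
It fails at once if the bearing is lifted, tipped or jolted off its nest (horizontal distance between bearing and nest above 0.012 m or z of bearing in the frame of nest above 0.008 m).
It fails at once if the lip or the tab is pinched: its two faces are pressed by the fingers at once ((contact force between the fingers and lip_inner_half above 1.5 N and contact force between the fingers and lip_outer_half above 1.5 N) or (contact force between the fingers and tab_inner_half above 1.5 N and contact force between the fingers and tab_outer_half above 1.5 N)).
It fails at once if the slide is jerked out (faster than 0.3 m/s) (velocity of joint slide above 0.3 m/s).
It fails at once if a thing round about (setting ring, cup bush, carton, tape roll) is moved by more than 20 mm (distance of any of setting_ring, cup_bush, carton, tape_roll from where it was at the start of the episode above 0.02 m).
It also fails if it takes over 51 s, if anything falls off the work surface, if the arm or the gripper's body presses on something with over 40 N, if the wrist force passes 120 N, or if a joint passes its speed limit or range.

## Robot

A 6-joint arm with a two-finger parallel gripper is mounted at the origin on the work surface; the furniture and walls round the work are solid. World frame = base frame: x ahead of the robot, y to its left, z up, the work surface at z = 0. Lengths are in m, angles in rad, forces in N, time in s.
With the tool pointing down it reaches from about 0.375 to 0.9 m from the base axis. Payload 3.1 kg.
Tool frame: the origin (TCP) lies between the finger pads; the fingertips stand 17 mm ahead of it and the grasp point (between the pads) lies 2 mm behind it (robot.nose_length is the distance from the TCP to the fingertips, in m); z points along the fingers, y is the line along which they close (so a half turn about z gives the same grasp; the last joint's range is limited). The gripper opens to 87 mm and grips with 3 to 60 N. Pads are 19 mm wide; open, the fingers measure 117 mm over their backs; the gripper's body (75 mm by 190 mm) begins 51 mm behind the grasp point.
Start: joints at [0.954, 0.527, 1.433, -0, 1.181, -0.178], TCP at [0.265, 0.566, 0.215] pointing down, gripper open.
Joint ranges: [-3.08, 3.08], [-0.75, 2.2], [0.22, 2.44], [-1.43, 4.57], [0, 2.65], [-2.85, 2.85]. Speed limits (rad/s): [2.79, 2.79, 3.14, 3.14, 3.14, 3.14].

## Interface

Orientations are given as a unit quaternion [x, y, z, w].
In Python, from rig import robot, cams gives the robot as it stands.
- The arm moves only by the shell command python3 -m pendant 'ROWS' [FORCE]. ROWS is JSON, a list of rows, each an object with "jaw": the opening, from 0 (shut) to 1 (fully open); "linear": the shift along the tool's x, y, z in cm, a list of three; "twist": the turn about the tool's z in degrees. A call has 1 to 12 rows; each row shifts and turns the commanded pose from where the row before left it, along the tool's axes as they then stand; what a row does not reach is not made up. A row lasts 1/12 s, in which the tool goes at most 41.7 mm and 7.16 degrees, less where a joint would pass 70% of its speed; a pose out of reach is approached as far as the arm can. A call is refused whole if a number of a shift passes 4.17 or a number of a turn 7.16, either way. A call with a gripper value outside its range is refused whole. The fingers move at their own pace and stop on an object; FORCE is the grip in N (left out, the last holds). Time passes only in rows, so rows that do not move let the fingers close. It gives the time, the measured TCP pose, the force, the opening and the grip force at its end, in the units of the state.
- robot.get_obs(): the state, without advancing time (a new reading comes with each control period).
- cams.camera(name): name is "scene" or "top"; returns a dict with "color" (420x560x3 uint8, blue, green, red), "depth" (420x560 float32, m along the optical axis (not along the pixel's ray), 0 where there is no reading), "fov_y" (degrees; the focal length in pixels is half the picture's height over the tangent of half this angle, whatever the lens; pixels are square), "cx", "cy" (the principal point, pixels), "k1" (the pictures are not rectified: a ray, as slopes to the right and down, at radius r is drawn at 1 + k1 r^2 times it, then the intrinsics apply), "view" (4x4, takes a point from world to camera coordinates). Camera axes: x right, y down, z forward; pixel columns grow to the right and rows downward; lengths in m; the calibration is good to about 2 mm. A picture is of the moment at which its call begins.
- robot.hand_in(): hands the job in; it is judged then, once.
The state is a dict: "time": time; "q": joint angles; "joint_velocities": joint speeds; "joint_torque": joint torques, N m; "position": TCP position; "tool_rot": TCP orientation; "ft_force": force on the tool from outside, world axes, zero at the start; "moment": the same for the moment, N m; "grip_width": finger opening in m; "grip_force": force on a finger pad.
Only numpy, scipy, OpenCV 4.12 (cv2) and the standard library are available. Lean on these libraries where they do the work, as an engineer would, in place of code of your own. Each camera call takes 0.05 s, during which the arm holds its last target. There are 200 camera calls.

## Working session

There is one attempt and no reset: what is moved stays moved. The work goes in short steps, Python scripts to look and compute and a shell command to move; the robot and the scene stay as the last step left them, time stands still between calls to the robot, and variables do not carry over. Pictures are saved under pics/ and viewed, at most 10 in all, crops included, and the job is handed in when it is done.

```bash
mkdir -p pics; ls; cat > h.py <<'E'
import numpy as np, cv2, pickle
from rig import robot, cams
def grab(n):
    c=cams.camera(n); pickle.dump(c,open(n+'.pkl','wb')); return c
def load(n): return pickle.load(open(n+'.pkl','rb'))
def K(c):
    f=c['color'].shape[0]/2/np.tan(np.radians(c['fov_y'])/2)
    return np.array([[f,0,c['cx']],[0,f,c['cy']],[0,0,1.]])
def ray(c,uv):
    uv=np.array(uv,float).reshape(-1,1,2)
    d=(uv[:,0]-[c['cx'],c['cy']])/K(c)[0,0]   # distorted slopes
    s=d.copy()
    for _ in range(30): s=d/(1+c['k1']*(s**2).sum(1,keepdims=True))
    V=np.array(c['view']); D=np.c_[s,np.ones(len(s))]@V[:3,:3]
    o=-V[:3,:3].T@V[:3,3]
    return o,D
def onplane(c,uv,z):
    o,D=ray(c,uv); return o+D*((z-o[2])/D[:,2])[:,None]
def bydepth(c,uv):
    o,D=ray(c,uv); uv=np.array(uv).reshape(-1,2).astype(int)
    return o+D*c['depth'][uv[:,1],uv[:,0]][:,None]
def proj(c,P):
    V=np.array(c['view']); p=np.array(P).reshape(-1,3)@V[:3,:3].T+V[:3,3]
    s=p[:,:2]/p[:,2:]; s=s*(1+c['k1']*(s**2).sum(1,keepdims=True))
    return s*K(c)[0,0]+[c['cx'],c['cy']]
E
python3 - <<'E'
from h import *
for n in('scene','top'):
    c=grab(n); cv2.imwrite(f'pics/{n}0.png',c['color'])
    V=np.array(c['view']); print(n,c['fov_y'],c['k1'],c['cx'],c['cy'],(-V[:3,:3].T@V[:3,3]).round(3),V[:3,:3].round(2).tolist())
o=robot.get_obs(); print(o)
E
```

```text
pics
scene 42.39364961773498 -0.11904456198444839 282.4086678932527 205.21740052088757 [-0.617  0.755  1.225] [[-0.48, -0.88, 0.02], [-0.62, 0.32, -0.72], [0.62, -0.36, -0.7]]
top 49.28455869259669 -0.114467714034109 286.9529214023575 205.81265910096346 [0.312 0.153 1.39 ] [[-0.0, -1.0, -0.0], [-1.0, 0.0, -0.07], [0.07, 0.0, -1.0]]
{'time': 0.1, 'q': array([ 9.53525030e-01,  5.28357044e-01,  1.43375972e+00, -4.70927222e-06,
        1.18140567e+00, -1.78497814e-01]), 'joint_velocities': array([-0.00076862, -0.00066367, -0.00382686,  0.00036737, -0.0008306 ,
       -0.00144443]), 'joint_torque': array([-7.34501100e-05, -4.40985096e+01, -1.77149910e+01,  6.34705159e-02,
        5.33892796e-02, -3.67372684e-05]), 'position': array([0.26509976, 0.56525612, 0.21438403]), 'tool_rot': array([ 2.17630129e-01,  9.76030838e-01, -8.90363498e-04, -3.71859409e-04]), 'ft_force': array([-0.35827981, -0.19979015, -0.32760648]), 'moment': array([ 0.0171386 ,  0.03687267, -0.02245473]), 'grip_force': 0.0, 'grip_width': 0.08714446781180295}
```

View pics/scene0.png

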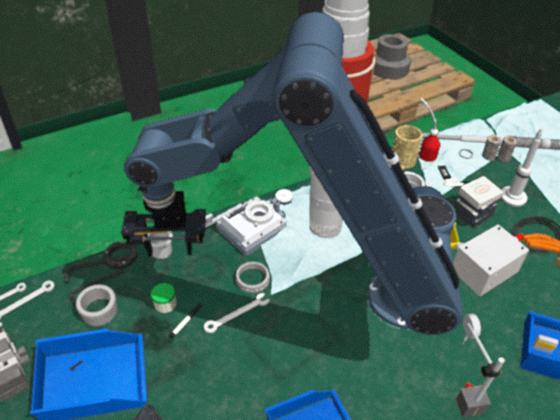

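View pics/top0.png

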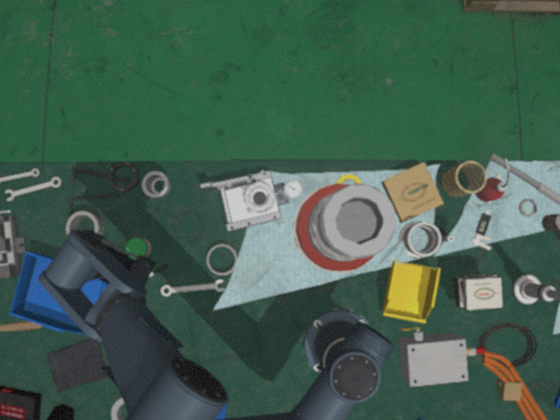

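The scene picture shows the gauge at about (255,222), with the arm beside it. In the top picture it is at about (250,203): slide lip on the left, dial at (293,188), and a tall red and white column at (350,225) to its right. The setting ring is at (221,259) and the cup bush at (155,184).

```bash
python3 - <<'E'
from h import *
c=load('top'); x0,y0,x1,y1=190,160,310,250
cv2.imwrite('pics/top_crop.png',cv2.resize(c['color'][y0:y1,x0:x1],None,fx=6.6,fy=6.6,interpolation=cv2.INTER_CUBIC))
s=load('scene'); 
cv2.imwrite('pics/scene_crop.png',cv2.resize(s['color'][175:265,195:310],None,fx=6.6,fy=6.6,interpolation=cv2.INTER_CUBIC))
print(proj(c,[0,0,0]))
for uv in [(250,203),(293,188),(221,259),(155,184),(260,197),(235,205),(350,225),(310,235),(200,186)]: print(uv,bydepth(c,uv).round(3))
E
```

```text
[[338.09300511 342.54659818]]
(250, 203) [[0.417 0.26  0.071]]
(293, 188) [[0.461 0.135 0.065]]
(221, 259) [[ 0.253  0.354 -0.002]]
(155, 184) [[0.482 0.56  0.001]]
(260, 197) [[0.437 0.233 0.043]]
(235, 205) [[0.413 0.306 0.045]]
(350, 225) [[0.331 0.07  0.791]]
(310, 235) [[0.319 0.117 0.671]]
(200, 186) [[0.475 0.419 0.003]]
```

View pics/top_crop.png

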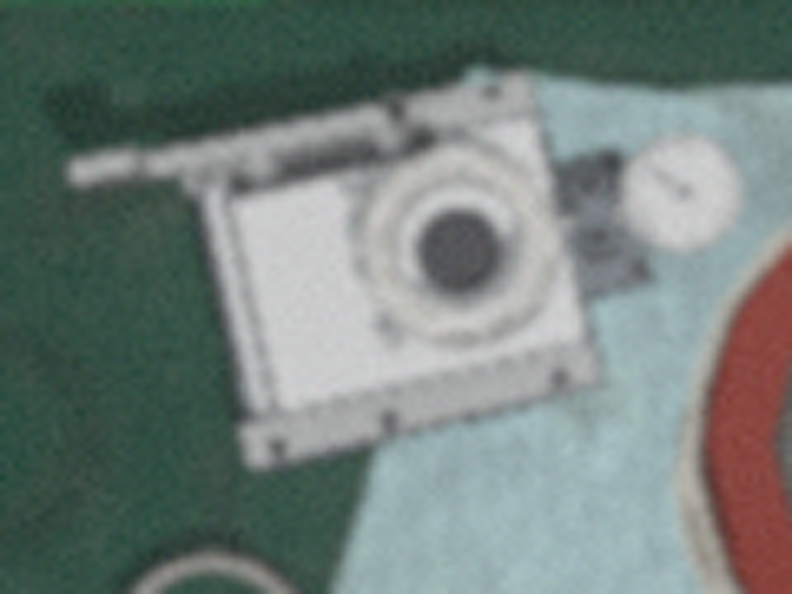

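View pics/scene_crop.png

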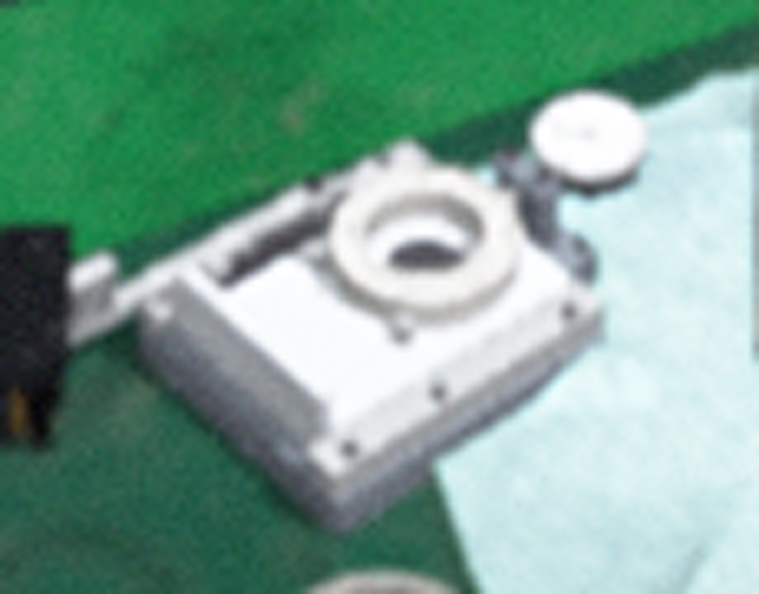

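The crops show the tab at top-crop (68–138, 150–185). The lip top runs from about (215,195) to (260,415), the bearing is centred near (460,247), and the base corners are near (253,468), (603,380) and (528,72).

```bash
python3 - <<'E'
from h import *
c=load('top'); T=lambda p:np.array(p,float)/6.6+[190-.42,160-.42]
def show(n,p,z):
    r=onplane(c,T(p),z); print(n,r.round(4).tolist(), 'depthZ',bydepth(c,T(p))[:,2].round(3)); return r[:,:2]
C=show('corners',[(253,468),(603,380),(528,72)],.044)
print(np.linalg.norm(C[1]-C[0]),np.linalg.norm(C[2]-C[1]))
ex=(C[1]-C[0]);ex/=np.linalg.norm(ex); ey=(C[2]-C[1]);ey/=np.linalg.norm(ey); print('yaw',np.degrees(np.arctan2(*ex[::-1])),np.degrees(np.arctan2(*ey[::-1]))-90)
show('bearing',[(460,247),(358,247),(562,247),(460,145),(460,345)],.066)
show('lip outer/inner',[(205,195),(232,195),(245,415),(272,415)],.070)
show('tab',[(68,185),(66,160),(134,150),(138,172)],.081)
show('dial',[(682,190)],.067)
# depth based classes: gauge points by height
g=np.stack(np.meshgrid(np.arange(190,310),np.arange(165,240)),-1).reshape(-1,2)
P=bydepth(c,g)
for lo,hi,n in((.074,.09,'tab'),):
    m=(P[:,2]>lo)&(P[:,2]<hi)&(P[:,1]>.3); print(n,m.sum(),P[m].mean(0).round(4) if m.any() else '', g[m].min(0),g[m].max(0))
img=np.zeros((75,120,3),np.uint8); z=np.clip(P[:,2]*1000/90*255,0,255).reshape(75,120).astype(np.uint8)
cv2.imwrite('pics/z.png',cv2.resize(cv2.applyColorMap(z,cv2.COLORMAP_JET),None,fx=6.6,fy=6.6,interpolation=cv2.INTER_NEAREST))
# column
g=np.stack(np.meshgrid(np.arange(285,410),np.arange(170,285)),-1).reshape(-1,2); P=bydepth(c,g); m=P[:,2]>.4; Q=P[m]
print('column',Q.min(0).round(3),Q.max(0).round(3))
E
```

```text
corners [[0.3383, 0.327, 0.044], [0.3772, 0.1708, 0.044], [0.5159, 0.2043, 0.044]] depthZ [0.002 0.046 0.   ]
0.16101147182961673 0.14268576147321244
yaw -76.0138067511928 -76.42815872576656
bearing [[0.4349, 0.2334, 0.066], [0.4351, 0.2784, 0.066], [0.4348, 0.1884, 0.066], [0.4801, 0.2335, 0.066], [0.3917, 0.2333, 0.066]] depthZ [0.045 0.038 0.048 0.045 0.062]
lip outer/inner [[0.4579, 0.3457, 0.07], [0.4579, 0.3337, 0.07], [0.361, 0.3273, 0.07], [0.3609, 0.3154, 0.07]] depthZ [0.025 0.056 0.004 0.056]
tab [[0.4614, 0.4044, 0.081], [0.4724, 0.4054, 0.081], [0.4766, 0.3755, 0.081], [0.4669, 0.3736, 0.081]] depthZ [0.005 0.    0.082 0.077]
dial [[0.4597, 0.1355, 0.067]] depthZ [0.069]
tab 48 [0.4569 0.3756 0.0799] [201 182] [229 218]
column [0.253 0.002 0.463] [0.412 0.153 1.39 ]
```

View pics/z.png

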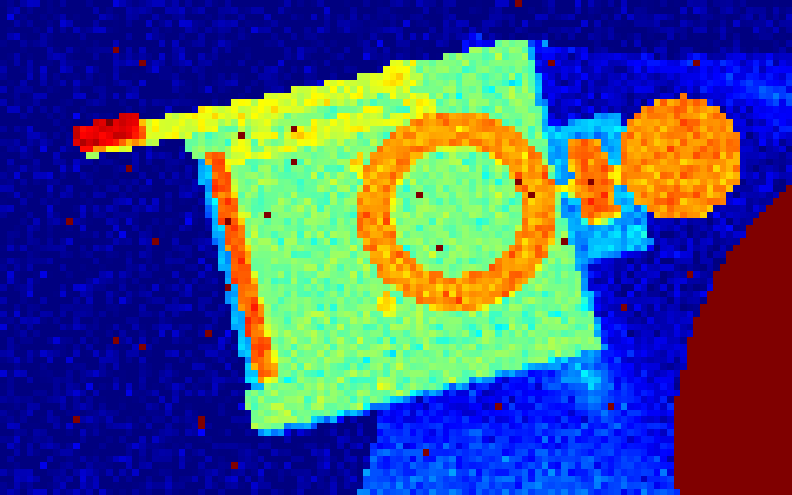

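The depth map shows the lip wall, tab, bearing ring and dial cleanly, and their heights match those given. The red column stands to the right. Next I fit positions from these masks.

```bash
cat >> h.py <<'E'
def fit(c,verbose=1):
    "bearing centre, lip line, tab from depth classes"
    g=np.stack(np.meshgrid(np.arange(150,310),np.arange(150,245)),-1).reshape(-1,2)
    P=bydepth(c,g); z=P[:,2].reshape(95,160)
    def comps(lo,hi):
        m=((z>lo)&(z<hi)).astype(np.uint8)
        n,l,s,ct=cv2.connectedComponentsWithStats(m,connectivity=8)
        return [(g[(l==i).ravel()],s[i,4]) for i in range(1,n) if s[i,4]>12]
    for lo,hi,zz in((.0585,.0745,None),(.0745,.09,.081)):
        for uv,a in comps(lo,hi):
            h=np.median(bydepth(c,uv)[:,2]); 
            Q=onplane(c,uv,zz or h)[:,:2]
            (cx,cy),(w,d),an=cv2.minAreaRect((Q*1000).astype(np.float32))
            mu=Q.mean(0);u,s,vt=np.linalg.svd(Q-mu); 
            print(f'h {h:.3f} n {a} mean {mu.round(4)} rect c {cx:.1f},{cy:.1f} size {w:.1f}x{d:.1f} ang {an:.1f} pc dir {np.degrees(np.arctan2(vt[0,1],vt[0,0])):.1f} ext',np.ptp((Q-mu)@vt.T,axis=0).round(4))
E
python3 - <<'E'
from h import *
fit(load('top'))
E
```

```text
h 0.062 n 143 mean [0.4749 0.5297] rect c 475.2,531.4 size 72.0x51.1 ang 1.3 pc dir -178.2 ext [0.0722 0.0514]
h 0.066 n 273 mean [0.4598 0.1367] rect c 461.0,136.7 size 49.5x52.7 ang 89.8 pc dir 175.8 ext [0.0534 0.0508]
h 0.065 n 414 mean [0.437  0.2359] rect c 437.7,234.9 size 86.4x87.0 ang 26.7 pc dir -130.2 ext [0.0923 0.0868]
h 0.068 n 67 mean [0.4505 0.1757] rect c 449.9,175.9 size 36.0x18.6 ang 9.3 pc dir -165.6 ext [0.0361 0.019 ]
h 0.070 n 102 mean [0.4124 0.3295] rect c 412.5,329.5 size 101.8x8.9 ang 13.4 pc dir -166.5 ext [0.1018 0.009 ]
h 0.082 n 38 mean [0.4704 0.3879] rect c 470.4,387.8 size 10.6x28.1 ang 13.8 pc dir 104.9 ext [0.0281 0.0107]
```

Heights and sizes match: bearing (0.437,0.235), lip 102 mm long centred (0.412,0.330), tab 28x11 mm at (0.470,0.388), gauge yaw about -76.4°. Next: how much room the arm has beside the tall column.

```bash
python3 - <<'E'
from h import *
for n in('top','scene'):
    c=load(n); g=np.stack(np.meshgrid(np.arange(0,560,2),np.arange(0,420,2)),-1).reshape(-1,2)
    ok=c['depth'][g[:,1],g[:,0]]>0; P=bydepth(c,g[ok]); a=.954
    r=P[:,:2]@[np.cos(a),np.sin(a)]; l=P[:,:2]@[-np.sin(a),np.cos(a)]
    for z0 in np.arange(.15,1.1,.1):
        m=(P[:,2]>z0)&(P[:,2]<z0+.1)&(np.abs(l)<.22)&(r>-.25)&(r<.75)
        m&=np.hypot(P[:,0]-.335,P[:,1]-.077)>.095
        if m.sum()>4: print(n,round(z0,2),m.sum(),'rad',np.percentile(r[m],[2,98]).round(3),'lat',np.percentile(l[m],[2,98]).round(3))
    d=np.hypot(P[:,0]-.335,P[:,1]-.077)<.1
    for z0 in np.arange(.02,1.2,.1):
        m=d&(P[:,2]>z0)&(P[:,2]<z0+.1)
        if m.sum()>4: print('  col',n,round(z0,2),m.sum(),np.percentile(P[m,:2],[3,97],axis=0).round(3).tolist())
E
```

```text
top 0.15 79 rad [0.037 0.06 ] lat [-0.046  0.043]
top 0.25 1502 rad [-0.049  0.664] lat [-0.104  0.165]
top 0.35 126 rad [-0.028  0.616] lat [-0.007  0.176]
top 0.45 255 rad [0.179 0.646] lat [0.051 0.175]
top 0.55 1315 rad [0.444 0.639] lat [0.055 0.165]
top 0.65 934 rad [0.342 0.458] lat [0.059 0.161]
top 0.75 1344 rad [0.254 0.368] lat [0.047 0.141]
  col top 0.02 53 [[0.238, 0.1], [0.352, 0.174]]
  col top 0.32 18 [[0.271, 0.108], [0.357, 0.141]]
  col top 0.52 148 [[0.255, 0.032], [0.405, 0.141]]
  col top 0.62 482 [[0.264, 0.031], [0.398, 0.131]]
  col top 0.72 568 [[0.294, 0.035], [0.366, 0.11]]
  col top 0.82 627 [[0.294, 0.022], [0.377, 0.104]]
scene 0.15 92 rad [-0.137  0.661] lat [0.111 0.215]
scene 0.25 833 rad [-0.051  0.699] lat [-0.096  0.162]
scene 0.35 319 rad [-0.007  0.638] lat [0.081 0.217]
scene 0.45 425 rad [0.061 0.648] lat [0.07  0.216]
scene 0.55 1263 rad [0.386 0.636] lat [0.062 0.173]
scene 0.65 645 rad [0.174 0.456] lat [0.081 0.218]
scene 0.75 750 rad [0.231 0.364] lat [0.059 0.218]
  col scene 0.02 201 [[0.257, 0.042], [0.333, 0.151]]
  col scene 0.12 142 [[0.274, 0.078], [0.344, 0.12]]
  col scene 0.22 24 [[0.298, 0.111], [0.345, 0.124]]
  col scene 0.42 9 [[0.261, 0.008], [0.28, 0.036]]
  col scene 0.52 209 [[0.255, 0.009], [0.285, 0.099]]
  col scene 0.62 344 [[0.265, 0.011], [0.33, 0.11]]
  col scene 0.72 149 [[0.286, 0.039], [0.341, 0.111]]
```

The forearm's right edge is about 50 mm left of the arm plane, so for base angles above 0.38 it clears the column. First I shut the gripper and turn the tool so that its x is the gauge's -x and its y the gauge's +y.

```bash
python3 -m pendant '[{"jaw":0,"linear":[0,0,0],"twist":7.1},{"jaw":0,"linear":[0,0,0],"twist":7.1},{"jaw":0,"linear":[0,0,0],"twist":7.1},{"jaw":0,"linear":[0,0,0],"twist":7.1},{"jaw":0,"linear":[0,0,0],"twist":7.1},{"jaw":0,"linear":[0,0,0],"twist":7.1},{"jaw":0,"linear":[0,0,0],"twist":7.1},{"jaw":0,"linear":[0,0,0],"twist":1.6},{"jaw":0,"linear":[0,0,0],"twist":0}]' 10
cat >> h.py <<'E'
from scipy.spatial.transform import Rotation as Ro
def togo(target):
    o=robot.get_obs(); R=Ro.from_quat(o['tool_rot']).as_matrix()
    x=R[:,0]; print('t',round(o['time'],2),'tcp',o['position'].round(4),'xdir deg',np.degrees(np.arctan2(x[1],x[0])).round(2),'q',o['q'].round(2),'w',o['grip_width'].round(4),'f',o['ft_force'].round(1))
    print('togo cm tool xyz',(R.T@(np.array(target)-o['position'])*100).round(2))
ex=np.array([np.cos(np.radians(-76.4)),np.sin(np.radians(-76.4)),0]); ey=np.array([-ex[1],ex[0],0])
E
python3 -c "
from h import *
t=np.array([.4704,.3879,.079])-.033*ey; print(t); togo(t)"
```

```text
time: 0.85
position: [0.2653, 0.5654, 0.2147]
tool_rot: [0.619, 0.786, -0.001, 0.0]
ft_force: [0.3, 1.0, -0.2]
grip_width: 0.0353
grip_force: 0.0
[0.43832529 0.38014031 0.079     ]Traceback (most recent call last):
  File "<string>", line 3, in <module>
    t=np.array([.4704,.3879,.079])-.033*ey; print(t); togo(t)
                                                      ~~~~^^^
  File "h.py", line 44, in togo
    x=R[:,0]; print('t',round(o['time'],2),'tcp',o['position'].round(4),'xdir deg',np.degrees(np.arctan2(x[1],x[0])).round(2),'q',o['q'].round(2),'w',o['grip_width'].round(4),'f',o['ft_force'].round(1))
                                                                                                                                                      ^^^^^^^^^^^^^^^^^^^^^
AttributeError: 'float' object has no attribute 'round'
```

```bash
sed -i "s/o\['grip_width'\].round(4)/round(float(o['grip_width']),4)/" h.py
python3 -m pendant '[{"jaw":0,"linear":[-2.75,1.57,0],"twist":0},{"jaw":0,"linear":[-2.75,1.57,0],"twist":0},{"jaw":0,"linear":[-2.75,1.57,0],"twist":0},{"jaw":0,"linear":[-2.75,1.57,0],"twist":0},{"jaw":0,"linear":[-2.75,1.57,0],"twist":0},{"jaw":0,"linear":[-2.75,1.57,0],"twist":0},{"jaw":0,"linear":[-2.75,1.57,0],"twist":0},{"jaw":0,"linear":[-2.75,1.57,0],"twist":0},{"jaw":0,"linear":[0,0,2],"twist":0},{"jaw":0,"linear":[0,0,2],"twist":0},{"jaw":0,"linear":[0,0,0],"twist":0}]'
python3 -c "
from h import *
t=np.array([.4704,.3879,.079])-.033*ey; print(t); togo(t)"
```

```text
time: 1.77
position: [0.4372, 0.3791, 0.1717]
tool_rot: [0.619, 0.785, -0.004, -0.002]
ft_force: [-0.4, -0.4, -1.2]
grip_width: 0.0004
grip_force: 0.0
[0.43832529 0.38014031 0.079     ]
t 1.77 tcp [0.4372 0.3791 0.1717] xdir deg 103.52 q [ 0.52  0.52  1.59 -0.    1.04  0.29] w 0.0004 f [-0.4 -0.4 -1.2]
togo cm tool xyz [0.1  0.2  9.26]
```

```bash
python3 -m pendant '[{"jaw":0,"linear":[0,0,3],"twist":0},{"jaw":0,"linear":[0,0,3],"twist":0},{"jaw":0,"linear":[0,0,2.9],"twist":0},{"jaw":0,"linear":[0,0,0],"twist":0},{"jaw":0,"linear":[0,0,0],"twist":0}]'
python3 - <<'E'
from h import *
t=np.array([.4704,.3879,.079])-.033*ey; togo(t)
s=grab('scene'); tp=grab('top')
a=cv2.resize(s['color'][175:265,170:310],(800,514),interpolation=cv2.INTER_CUBIC)
cv2.imwrite('pics/s1.png',a)
E
```

```text
time: 2.18
position: [0.4381, 0.3812, 0.0856]
tool_rot: [0.618, 0.786, -0.002, -0.001]
ft_force: [-0.3, 0.7, 0.6]
grip_width: 0.0003
grip_force: 0.0
t 2.18 tcp [0.4381 0.3812 0.0856] xdir deg 103.62 q [0.52 0.65 1.65 0.   0.85 0.29] w 0.0003 f [-0.3  0.7  0.6]
togo cm tool xyz [-0.11 -0.    0.66]
```

View pics/s1.png

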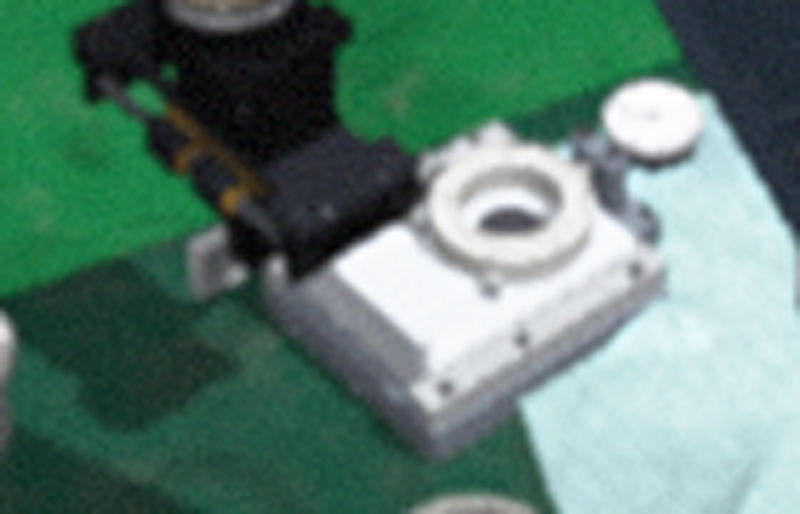

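The fingers stand on the inner side of the tab, which shows at about (210,260) in the crop. I push it towards the gauge's +y.

```bash
python3 -m pendant '[{"jaw":0,"linear":[0,0,0.5],"twist":0},{"jaw":0,"linear":[0,0.5,0],"twist":0},{"jaw":0,"linear":[0,0.5,0],"twist":0},{"jaw":0,"linear":[0,0.5,0],"twist":0},{"jaw":0,"linear":[0,0.5,0],"twist":0},{"jaw":0,"linear":[0,0.5,0],"twist":0},{"jaw":0,"linear":[0,0.5,0],"twist":0},{"jaw":0,"linear":[0,0.5,0],"twist":0},{"jaw":0,"linear":[0,0.5,0],"twist":0},{"jaw":0,"linear":[0,0.5,0],"twist":0},{"jaw":0,"linear":[0,0.5,0],"twist":0},{"jaw":0,"linear":[0,0.3,0],"twist":0}]'
python3 - <<'E'
from h import *
t=np.array([.4704,.3879,.079])+.02*ey; togo(t)
E
```

```text
time: 3.28
position: [0.4916, 0.394, 0.0813]
tool_rot: [0.619, 0.786, 0.0, 0.0]
ft_force: [0.1, 1.2, 0.7]
grip_width: 0.0002
grip_force: 0.0
t 3.28 tcp [0.4916 0.394  0.0813] xdir deg 103.55 q [ 0.5   0.7   1.53 -0.    0.91  0.26] w 0.0002 f [0.1 1.2 0.7]
togo cm tool xyz [-0.09 -0.2   0.23]
```

```bash
python3 -m pendant '[{"jaw":0,"linear":[0,-1,0],"twist":0},{"jaw":0,"linear":[0,0,-3],"twist":0},{"jaw":0,"linear":[0,0,-3],"twist":0},{"jaw":0,"linear":[-2,-2,0],"twist":0},{"jaw":0,"linear":[-3,-2,0],"twist":0},{"jaw":0,"linear":[0,0,0],"twist":0},{"jaw":0,"linear":[0,0,0],"twist":0}]'
python3 - <<'E'
from h import *
t=np.array([.4124,.3295,.068])+.024*ex+.01*ey; togo(t)
for n in ('scene','top'): grab(n)
s=load('scene'); cv2.imwrite('pics/s2.png',cv2.resize(s['color'][160:265,150:310],(800,525),interpolation=cv2.INTER_CUBIC))
fit(load('top'))
E
```

```text
time: 3.87
position: [0.4513, 0.3317, 0.1412]
tool_rot: [0.619, 0.785, -0.001, -0.001]
ft_force: [-0.9, 0.1, 0.3]
grip_width: 0.0006
grip_force: 0.0
t 3.87 tcp [0.4513 0.3317 0.1412] xdir deg 103.48 q [0.43 0.54 1.67 0.   0.94 0.2 ] w 0.0006 f [-0.9  0.1  0.3]
togo cm tool xyz [-1.7  -2.81  7.33]
h 0.062 n 134 mean [0.4742 0.5293] rect c 475.2,531.5 size 72.0x51.1 ang 1.3 pc dir -179.7 ext [0.0715 0.0517]
h 0.067 n 343 mean [0.4577 0.1447] rect c 459.8,149.9 size 53.1x76.8 ang 3.2 pc dir -75.4 ext [0.0791 0.0532]
h 0.065 n 412 mean [0.4375 0.236 ] rect c 436.6,237.2 size 87.5x84.8 ang 90.0 pc dir -128.3 ext [0.0932 0.0868]
```

View pics/s2.png

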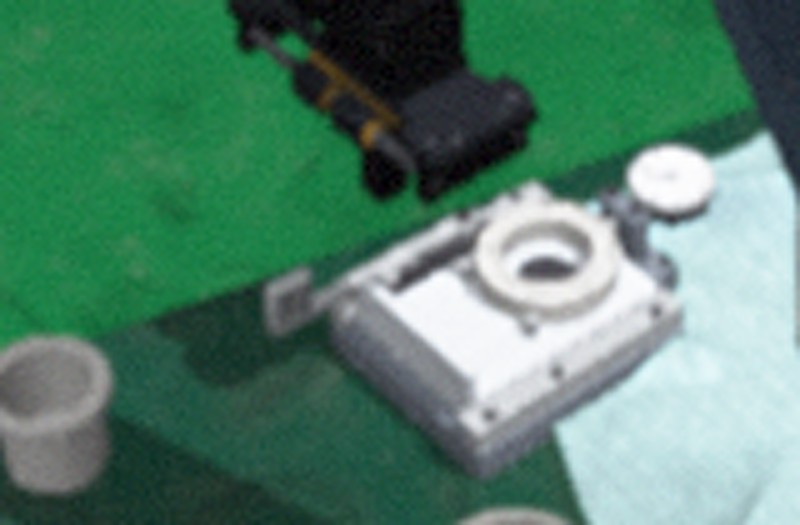

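The tab is visible at crop (290,300), with the gripper above. I check the keeper's angle by depth.

```bash
python3 - <<'E'
from h import *
s=load('scene'); g=np.stack(np.meshgrid(np.arange(198,300),np.arange(195,232)),-1).reshape(-1,2); P=bydepth(s,g)
B=np.array([.437,.235,0]); G=np.c_[(P-B)@ex,(P-B)@ey,P[:,2]]
m=(G[:,2]>.058)&(G[:,2]<.088)&(G[:,0]<-.108)&(G[:,0]>-.18); print('tab',m.sum(),G[m].mean(0).round(4),G[m].min(0).round(3),G[m].max(0).round(3))
for x in np.arange(-.12,.02,.02):
    m=(abs(G[:,0]-x)<.01)&(G[:,1]>.05)&(G[:,1]<.13)&(G[:,2]>.048)&(G[:,2]<.058)
    if m.any(): print(round(x,2),m.sum(),np.percentile(G[m,1],[5,50,95]).round(4))
E
```

```text
tab 76 [-0.1449  0.0666  0.073 ] [-0.161  0.061  0.058] [-0.127  0.075  0.087]
-0.12 19 [0.0613 0.0653 0.0704]
-0.1 15 [0.06   0.0675 0.0732]
-0.08 28 [0.0519 0.0641 0.0718]
-0.06 24 [0.0509 0.0619 0.0725]
-0.04 32 [0.0526 0.0634 0.0717]
-0.02 19 [0.0539 0.0616 0.0711]
0.0 11 [0.0538 0.0638 0.0708]
```

The keeper does not seem to have moved. I check where the fingertips really are before going on.

```bash
python3 - <<'E'
from h import *
print(robot.nose_length)
s=load('scene'); o=robot.get_obs(); p=o['position']; R=Ro.from_quat(o['tool_rot']).as_matrix()
pr=lambda P:((proj(s,P)-[150,160])*5).round(0)
print('TCP,tip,grasp in s2 crop',pr([p,p+R[:,2]*.017,p-R[:,2]*.053]))
B=np.array([.437,.235,0]); print('tab top predicted at 0 rad', pr([B-.141*ex+.068*ey+[0,0,.081]]), 'at .3', pr([B-.0]+0*ex) if 0 else '')
for a in (0,.1,.2,.3,.4):
    piv=B+(-.141+.13)*ex+.068*ey; print(a,pr([piv+.13*(-np.cos(a)*ex+np.sin(a)*ey)+[0,0,.067]]))
for n in('scene','top'):
    c=load(n); g=np.stack(np.meshgrid(np.arange(150,320),np.arange(120,240)),-1).reshape(-1,2); P=bydepth(c,g)
    L=(P-p)@R; m=(P[:,2]>.09)&(P[:,2]<.35)&(abs(L[:,0])<.1)&(abs(L[:,1])<.15)
    for z0 in np.arange(-.14,.03,.02):
        k=m&(L[:,2]>z0)&(L[:,2]<z0+.02)
        if k.sum()>3: print(n,round(z0,2),k.sum(),'x',np.percentile(L[k,0],[3,97]).round(3),'y',np.percentile(L[k,1],[3,97]).round(3))
E
```

```text
0.017
TCP,tip,grasp in s2 crop [[379. 195.]
 [380. 216.]
 [374. 127.]]
tab top predicted at 0 rad [[290. 281.]] at .3 
0 [[291. 297.]]
0.1 [[279. 285.]]
0.2 [[269. 272.]]
0.3 [[261. 259.]]
0.4 [[255. 244.]]
scene -0.14 382 x [-0.027  0.034] y [-0.099  0.083]
scene -0.12 506 x [-0.033  0.037] y [-0.1    0.087]
scene -0.1 319 x [-0.03   0.038] y [-0.094  0.077]
scene -0.08 28 x [-0.021  0.035] y [-0.092  0.079]
scene -0.06 15 x [-0.004  0.012] y [-0.021 -0.009]
scene -0.04 38 x [-0.006  0.011] y [-0.018  0.002]
scene -0.02 34 x [-0.01   0.011] y [-0.015  0.004]
top -0.14 23 x [-0.038  0.034] y [0.077 0.089]
top -0.12 39 x [-0.038  0.036] y [0.079 0.09 ]
```

```bash
python3 - <<'E'
from h import *
o=robot.get_obs(); p=o['position']; R=Ro.from_quat(o['tool_rot']).as_matrix(); print(p)
c=grab('scene'); g=np.stack(np.meshgrid(np.arange(215,240),np.arange(180,215)),-1).reshape(-1,2); P=bydepth(c,g); L=(P-p)@R
m=(abs(L[:,0])<.03)&(abs(L[:,1])<.04)&(L[:,2]<.03)
k=L[m]; i=np.argsort(k[:,2])[::-1][:14]; print(np.c_[k[i].round(4),g[m][i]])
for v in range(188,206): print(v,[int(x) for x in c['color'][v,219:235].sum(1)//3])
E
```

```text
[0.45380915 0.33370424 0.14149402]
[[ 1.40e-03 -8.10e-03 -6.30e-03  2.27e+02  1.99e+02]
 [ 9.30e-03 -9.00e-03 -7.80e-03  2.25e+02  2.00e+02]
 [-4.50e-03 -1.00e-02 -7.90e-03  2.29e+02  1.98e+02]
 [ 5.50e-03 -8.90e-03 -9.40e-03  2.26e+02  1.99e+02]
 [ 9.20e-03  5.20e-03 -9.60e-03  2.22e+02  1.97e+02]
 [-7.60e-03 -1.09e-02 -1.06e-02  2.30e+02  1.97e+02]
 [ 1.02e-02 -1.00e-03 -1.06e-02  2.23e+02  1.98e+02]
 [ 1.25e-02  5.40e-03 -1.14e-02  2.21e+02  1.97e+02]
 [-4.50e-03 -1.02e-02 -1.21e-02  2.29e+02  1.97e+02]
 [ 9.00e-03  4.00e-04 -1.29e-02  2.23e+02  1.97e+02]
 [ 1.00e-03 -1.27e-02 -1.33e-02  2.28e+02  1.98e+02]
 [ 1.02e-02 -5.90e-03 -1.41e-02  2.24e+02  1.98e+02]
 [ 6.00e-03 -9.90e-03 -1.44e-02  2.26e+02  1.98e+02]
 [ 3.90e-03 -1.19e-02 -1.45e-02  2.27e+02  1.98e+02]]
188 [48, 34, 38, 57, 51, 55, 60, 69, 61, 44, 24, 29, 37, 38, 49, 56]
189 [60, 47, 39, 38, 23, 29, 46, 53, 62, 58, 49, 34, 38, 35, 41, 49]
190 [68, 59, 40, 13, 21, 18, 21, 36, 53, 60, 58, 48, 39, 28, 32, 37]
191 [78, 55, 31, 19, 9, 1, 10, 22, 31, 48, 60, 58, 48, 31, 19, 35]
192 [73, 65, 40, 19, 18, 9, 1, 13, 11, 31, 45, 5
[... 199 characters left out ...]
, 54, 27, 20, 19]
196 [74, 64, 32, 24, 16, 6, 0, 13, 6, 13, 16, 37, 49, 31, 7, 25]
197 [71, 66, 55, 45, 32, 12, 1, 11, 7, 18, 28, 51, 57, 33, 9, 25]
198 [68, 73, 67, 60, 48, 27, 19, 17, 23, 39, 40, 59, 62, 44, 21, 12]
199 [74, 78, 71, 70, 62, 45, 33, 41, 45, 59, 66, 70, 64, 43, 30, 24]
200 [70, 73, 68, 66, 68, 60, 47, 56, 60, 67, 67, 64, 65, 64, 55, 52]
201 [64, 73, 69, 70, 66, 64, 64, 67, 70, 63, 70, 71, 68, 70, 76, 69]
202 [70, 67, 68, 68, 64, 73, 65, 64, 68, 64, 65, 70, 74, 74, 81, 77]
203 [70, 68, 69, 70, 67, 71, 73, 59, 68, 69, 68, 72, 78, 68, 79, 75]
204 [60, 68, 69, 64, 66, 73, 70, 69, 69, 66, 72, 74, 70, 71, 66, 61]
205 [66, 67, 71, 66, 67, 70, 75, 62, 71, 72, 60, 71, 60, 56, 59, 71]
```

The visible fingertips end at about the TCP's own level, not 17 mm ahead of it, so the first pass went over the tab's top. I go back and push 25 mm lower; only bench lies below there.

```bash
python3 -c "
from h import *
t=np.array([.4704,.3879,.058])-.033*ey; togo(t)"
```

```text
t 4.02 tcp [0.4542 0.3341 0.1414] xdir deg 103.57 q [0.44 0.54 1.66 0.   0.94 0.2 ] w 0.0005 f [0.2 1.4 0.8]
togo cm tool xyz [ 4.85 -0.47  8.35]
```

```bash
python3 -m pendant '[{"jaw":0,"linear":[2.4,-0.2,0],"twist":0},{"jaw":0,"linear":[2.4,-0.2,0],"twist":0},{"jaw":0,"linear":[0,0,0],"twist":0},{"jaw":0,"linear":[0,0,2.8],"twist":0},{"jaw":0,"linear":[0,0,2.8],"twist":0},{"jaw":0,"linear":[0,0,2.7],"twist":0},{"jaw":0,"linear":[0,0,0],"twist":0},{"jaw":0,"linear":[0,0,0],"twist":0},{"jaw":0,"linear":[0,0,0],"twist":0}]'
python3 -c "
from h import *
t=np.array([.4704,.3879,.058])-.033*ey; togo(t)"
```

```text
time: 4.77
position: [0.4396, 0.3798, 0.059]
tool_rot: [0.619, 0.786, 0.001, 0.0]
ft_force: [0.3, -0.2, -0.1]
grip_width: 0.0007
grip_force: 0.0
t 4.77 tcp [0.4396 0.3798 0.059 ] xdir deg 103.58 q [ 0.52  0.69  1.67 -0.    0.79  0.28] w 0.0007 f [ 0.3 -0.2 -0.1]
togo cm tool xyz [ 0.06 -0.12  0.1 ]
```

```bash
python3 -m pendant '[{"jaw":0,"linear":[0,0.5,0],"twist":0},{"jaw":0,"linear":[0,0.5,0],"twist":0},{"jaw":0,"linear":[0,0.5,0],"twist":0},{"jaw":0,"linear":[0,0.5,0],"twist":0},{"jaw":0,"linear":[0,0.5,0],"twist":0},{"jaw":0,"linear":[0,0.5,0],"twist":0},{"jaw":0,"linear":[0,0.5,0],"twist":0},{"jaw":0,"linear":[0,0.5,0],"twist":0},{"jaw":0,"linear":[0,0.5,0],"twist":0},{"jaw":0,"linear":[0,0.5,0],"twist":0},{"jaw":0,"linear":[0,0.2,0],"twist":0},{"jaw":0,"linear":[0,0,0],"twist":0}]'
cat >> h.py <<'E'
def keeper(s):
    B=np.array([.437,.235,0]); g=np.stack(np.meshgrid(np.arange(180,300),np.arange(185,240)),-1).reshape(-1,2); P=bydepth(s,g)
    G=np.c_[(P-B)@ex,(P-B)@ey,P[:,2]]
    m=(G[:,2]>.056)&(G[:,2]<.088)&(G[:,0]<-.118)&(G[:,0]>-.18)&(G[:,1]>.05)&(G[:,1]<.14)
    m&=s['color'][g[:,1],g[:,0]].mean(1)>85
    print('tab n',m.sum(),'gauge-bearing frame',np.median(G[m],0).round(4),'angle',round(float(np.arcsin((np.median(G[m,1])-.067)/.13)),3))
    return G[m]
E
python3 - <<'E'
from h import *
togo([.4704,.3879,.058])
s=grab('scene'); keeper(s)
E
```

```text
time: 5.77
position: [0.4902, 0.3916, 0.0582]
tool_rot: [0.619, 0.786, 0.001, 0.0]
ft_force: [0.0, -0.3, 0.3]
grip_width: 0.0006
grip_force: 0.0
t 5.77 tcp [0.4902 0.3916 0.0582] xdir deg 103.54 q [0.5  0.73 1.54 0.   0.86 0.26] w 0.0006 f [ 0.  -0.3  0.3]
togo cm tool xyz [ 0.1  -2.01  0.02]
tab n 16 gauge-bearing frame [-0.1508  0.1041  0.0723] angle 0.289
```

The keeper now moves (about 0.29). I retreat, rise clear, and look again.

```bash
python3 -m pendant '[{"jaw":0,"linear":[0,-1.5,0],"twist":0},{"jaw":0,"linear":[0,0,0],"twist":0},{"jaw":0,"linear":[0,0,-3],"twist":0},{"jaw":0,"linear":[0,0,-3],"twist":0},{"jaw":0,"linear":[-2.5,-2,0],"twist":0},{"jaw":0,"linear":[-3,-2,0],"twist":0},{"jaw":0,"linear":[0,0,0],"twist":0},{"jaw":0,"linear":[0,0,0],"twist":0},{"jaw":0,"linear":[0,0,0],"twist":0}]'
python3 - <<'E'
from h import *
togo(np.array([.4124,.3295,.06])+.024*ex+.01*ey)
s=grab('scene'); keeper(s)
o=robot.get_obs(); p=o['position']; R=Ro.from_quat(o['tool_rot']).as_matrix()
g=np.stack(np.meshgrid(np.arange(200,260),np.arange(170,235)),-1).reshape(-1,2); P=bydepth(s,g); L=(P-p)@R
m=(abs(L[:,0])<.03)&(abs(L[:,1])<.04)&(L[:,2]<.03)&(L[:,2]>-.045); k=L[m]; print('tip max z',np.sort(k[:,2])[-8:].round(4),'x',np.percentile(k[:,0],[3,97]),'y',np.percentile(k[:,1],[3,97]))
E
```

```text
time: 6.57
position: [0.4497, 0.3254, 0.1187]
tool_rot: [0.619, 0.785, 0.001, 0.0]
ft_force: [0.2, 0.2, 0.3]
grip_width: 0.0006
grip_force: 0.0
t 6.57 tcp [0.4497 0.3254 0.1187] xdir deg 103.53 q [0.42 0.57 1.7  0.   0.87 0.19] w 0.0006 f [0.2 0.2 0.3]
togo cm tool xyz [-1.14 -2.54  5.86]
tab n 65 gauge-bearing frame [-0.1391  0.0998  0.0741] angle 0.255
tip max z [-0.011  -0.0108 -0.0101 -0.0089 -0.0085 -0.0055 -0.0052 -0.0045] x [-0.00922647  0.01238435] y [-0.01423822  0.00838645]
```

Keeper at about 0.26 rad. Next the hook: over the free top of the slide, then down in steps.

```bash
python3 -m pendant '[{"jaw":0,"linear":[-0.6,-1.3,0],"twist":0},{"jaw":0,"linear":[-0.6,-1.2,0],"twist":0},{"jaw":0,"linear":[0,0,0],"twist":0},{"jaw":0,"linear":[0,0,2.5],"twist":0},{"jaw":0,"linear":[0,0,2.3],"twist":0},{"jaw":0,"linear":[0,0,0],"twist":0},{"jaw":0,"linear":[0,0,0],"twist":0},{"jaw":0,"linear":[0,0,0],"twist":0}]'
python3 - <<'E'
from h import *
togo(np.array([.4124,.3295,.055])+.024*ex+.01*ey)
s=grab('scene'); keeper(s)
cv2.imwrite('pics/s3.png',cv2.resize(s['color'][165:265,160:310],(800,533),interpolation=cv2.INTER_CUBIC))
E
```

```text
time: 7.28
position: [0.4283, 0.3084, 0.0707]
tool_rot: [0.619, 0.786, 0.001, 0.0]
ft_force: [0.7, -0.5, 0.6]
grip_width: 0.0005
grip_force: 0.0
t 7.28 tcp [0.4283 0.3084 0.0707] xdir deg 103.58 q [0.41 0.62 1.8  0.   0.72 0.17] w 0.0005 f [ 0.7 -0.5  0.6]
togo cm tool xyz [ 0.03 -0.05  1.57]
tab n 62 gauge-bearing frame [-0.1404  0.1004  0.0749] angle 0.26
```

View pics/s3.png

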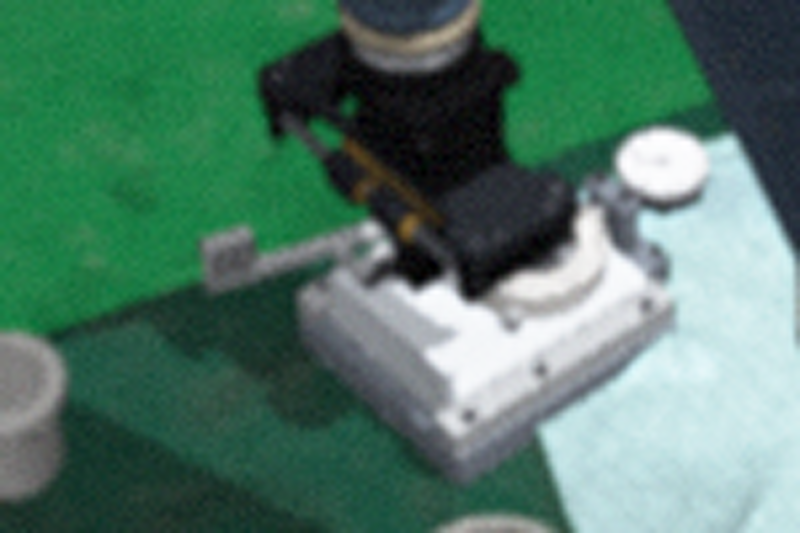

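The lever is swung out, with the tab at (230,258). The fingers are behind the lip near (415,265), clear of the bearing. I go lower gently.

```bash
python3 -m pendant '[{"jaw":0,"linear":[0,0,0.4],"twist":0},{"jaw":0,"linear":[0,0,0.4],"twist":0},{"jaw":0,"linear":[0,0,0.4],"twist":0},{"jaw":0,"linear":[0,0,0.2],"twist":0},{"jaw":0,"linear":[0,0,0],"twist":0},{"jaw":0,"linear":[0,0,0],"twist":0}]'
python3 - <<'E'
from h import *
togo(np.array([.4124,.3295,.055])+.024*ex+.01*ey)
E
```

```text
time: 7.83
position: [0.4271, 0.3074, 0.0561]
tool_rot: [0.619, 0.786, -0.0, -0.0]
ft_force: [0.3, 0.4, -0.1]
grip_width: 0.0005
grip_force: 0.0
t 7.83 tcp [0.4271 0.3074 0.0561] xdir deg 103.56 q [ 0.41  0.65  1.81 -0.    0.69  0.17] w 0.0005 f [ 0.3  0.4 -0.1]
togo cm tool xyz [0.09 0.09 0.11]
```

```bash
python3 -m pendant '[{"jaw":0,"linear":[0,0,0.3],"twist":0},{"jaw":0,"linear":[0.4,0,0],"twist":0},{"jaw":0,"linear":[0.4,0,0],"twist":0},{"jaw":0,"linear":[0.2,0,0],"twist":0},{"jaw":0,"linear":[0.2,0,0],"twist":0},{"jaw":0,"linear":[0.3,0,0],"twist":0},{"jaw":0,"linear":[0.4,0,0],"twist":0},{"jaw":0,"linear":[0.5,0,0],"twist":0},{"jaw":0,"linear":[0.5,0,0],"twist":0},{"jaw":0,"linear":[0.4,0,0],"twist":0},{"jaw":0,"linear":[0.2,0,0],"twist":0},{"jaw":0,"linear":[0,0,0],"twist":0}]'
python3 - <<'E'
from h import *
togo(np.array([.4124,.3295,.055])-.06*ex+.014*ex)
fit(grab('top'))
E
```

```text
time: 8.83
position: [0.4189, 0.3423, 0.0533]
tool_rot: [0.619, 0.786, 0.0, -0.0]
ft_force: [-0.1, -1.4, -0.1]
grip_width: 0.0005
grip_force: 0.6
t 8.83 tcp [0.4189 0.3423 0.0533] xdir deg 103.57 q [0.48 0.66 1.77 0.   0.71 0.24] w 0.0005 f [-0.1 -1.4 -0.1]
togo cm tool xyz [ 3.51 -0.94 -0.17]
h 0.063 n 132 mean [0.4752 0.5285] rect c 475.3,531.3 size 71.7x51.1 ang 1.3 pc dir 178.4 ext [0.0717 0.0532]
h 0.066 n 339 mean [0.458  0.1446] rect c 460.0,148.4 size 53.1x73.8 ang 3.2 pc dir -76.1 ext [0.0755 0.0532]
h 0.065 n 401 mean [0.4314 0.2576] rect c 431.4,257.9 size 85.1x84.5 ang 26.5 pc dir -151.6 ext [0.0855 0.0847]
```

The slide and bearing have come about 23 mm together. I keep drawing.

```bash
python3 -m pendant '[{"jaw":0,"linear":[0.3,0,0],"twist":0},{"jaw":0,"linear":[0.4,0,0],"twist":0},{"jaw":0,"linear":[0.5,0,0],"twist":0},{"jaw":0,"linear":[0.5,0,0],"twist":0},{"jaw":0,"linear":[0.5,0,0],"twist":0},{"jaw":0,"linear":[0.5,0,0],"twist":0},{"jaw":0,"linear":[0.4,0,0],"twist":0},{"jaw":0,"linear":[0.3,0,0],"twist":0},{"jaw":0,"linear":[0.2,0,0],"twist":0},{"jaw":0,"linear":[0.2,0,0],"twist":0},{"jaw":0,"linear":[0.1,0,0],"twist":0},{"jaw":0,"linear":[0,0,0],"twist":0}]'
python3 - <<'E'
from h import *
togo(np.array([.4124,.3295,.055])-.06*ex+.014*ex)
fit(grab('top')); keeper(grab('scene'))
E
```

```text
time: 9.88
position: [0.4105, 0.3774, 0.0533]
tool_rot: [0.618, 0.786, -0.001, 0.001]
ft_force: [4.7, -11.1, 2.2]
grip_width: 0.0005
grip_force: 6.0
t 9.88 tcp [0.4105 0.3774 0.0533] xdir deg 103.69 q [ 0.55  0.68  1.73 -0.01  0.74  0.31] w 0.0005 f [  4.7 -11.1   2.2]
togo cm tool xyz [-0.1  -0.94 -0.17]
h 0.063 n 96 mean [0.4899 0.5244] rect c 487.2,526.8 size 69.5x38.5 ang 33.1 pc dir -140.0 ext [0.0693 0.0416]
h 0.066 n 341 mean [0.4579 0.1447] rect c 459.8,149.9 size 53.1x76.9 ang 3.2 pc dir -77.1 ext [0.079  0.0533]
h 0.066 n 401 mean [0.4225 0.2927] rect c 422.7,292.7 size 85.1x84.5 ang 26.5 pc dir -157.3 ext [0.0862 0.0847]
h 0.064 n 24 mean [0.4438 0.5468] rect c 443.9,544.7 size 24.3x11.3 ang 82.7 pc dir -91.6 ext [0.0242 0.0117]
tab n 26 gauge-bearing frame [-0.1502  0.1033  0.0685] angle 0.283
```

11 N at the front stop, and the bearing has moved 59.5 mm with the slide. I hold, release and lift clear.

```bash
python3 -m pendant '[{"jaw":0,"linear":[0.05,0,0],"twist":0},{"jaw":0,"linear":[0,0,0],"twist":0},{"jaw":0,"linear":[0,0,0],"twist":0},{"jaw":0,"linear":[0,0,0],"twist":0},{"jaw":0,"linear":[-0.6,0,0],"twist":0},{"jaw":0,"linear":[-0.6,0,0],"twist":0},{"jaw":0,"linear":[0,0,0],"twist":0},{"jaw":0,"linear":[0,0,-3],"twist":0},{"jaw":0,"linear":[0,0,-3],"twist":0},{"jaw":0,"linear":[0,0,0],"twist":0},{"jaw":0,"linear":[0,0,0],"twist":0}]'
python3 - <<'E'
from h import *
B=np.array([.437,.235,0]);togo(B-.137*ex+.143*ey+[0,0,.113])
fit(grab('top')); keeper(grab('scene'))
E
```

```text
time: 10.9
position: [0.4132, 0.3696, 0.1149]
tool_rot: [0.619, 0.786, 0.002, 0.0]
ft_force: [-0.0, -0.2, -0.8]
grip_width: 0.0007
grip_force: 0.0
t 10.9 tcp [0.4132 0.3696 0.1149] xdir deg 103.56 q [0.53 0.57 1.71 0.   0.86 0.29] w 0.0007 f [-0.  -0.2 -0.8]
togo cm tool xyz [ 0.07 13.45  0.24]
h 0.062 n 66 mean [0.4987 0.5294] rect c 496.9,529.0 size 58.6x23.2 ang 62.2 pc dir -117.5 ext [0.0586 0.0233]
h 0.066 n 339 mean [0.4581 0.1445] rect c 459.8,149.9 size 53.1x76.9 ang 3.2 pc dir -76.8 ext [0.079  0.0532]
h 0.065 n 401 mean [0.4223 0.2925] rect c 422.2,292.5 size 84.8x81.7 ang 0.2 pc dir -159.7 ext [0.086  0.0847]
h 0.063 n 14 mean [0.4444 0.5524] rect c 445.3,551.8 size 12.1x9.0 ang 1.2 pc dir -144.7 ext [0.015 0.009]
tab n 73 gauge-bearing frame [-0.139   0.0995  0.0746] angle 0.253
```

```bash
python3 -m pendant '[{"jaw":0,"linear":[0,2.7,0],"twist":0},{"jaw":0,"linear":[0,2.7,0],"twist":0},{"jaw":0,"linear":[0,2.7,0],"twist":0},{"jaw":0,"linear":[0,2.7,0],"twist":0},{"jaw":0,"linear":[0,2.7,0],"twist":0},{"jaw":0,"linear":[0,0,0],"twist":0},{"jaw":0,"linear":[0,0,0],"twist":0},{"jaw":0,"linear":[0,0,2.8],"twist":0},{"jaw":0,"linear":[0,0,2.8],"twist":0},{"jaw":0,"linear":[0,0,0],"twist":0},{"jaw":0,"linear":[0,0,0],"twist":0}]'
python3 - <<'E'
from h import *
B=np.array([.437,.235,0]);togo(B-.141*ex+.087*ey+[0,0,.058])
keeper(grab('scene'))
E
```

```text
time: 11.92
position: [0.5403, 0.3987, 0.0548]
tool_rot: [0.618, 0.786, -0.003, -0.002]
ft_force: [0.2, 0.9, 1.1]
grip_width: 0.0005
grip_force: 0.0
t 11.92 tcp [0.5403 0.3987 0.0548] xdir deg 103.59 q [0.47 0.78 1.42 0.   0.95 0.23] w 0.0005 f [0.2 0.9 1.1]
togo cm tool xyz [ 0.61 -5.19 -0.28]
tab n 48 gauge-bearing frame [-0.1459  0.0995  0.0665] angle 0.253
```

Now I push home in slow steps.

```bash
python3 -m pendant '[{"jaw":0,"linear":[0.3,-0.5,-0.1],"twist":0},{"jaw":0,"linear":[0.2,-0.5,-0.1],"twist":0},{"jaw":0,"linear":[0,-0.5,0],"twist":0},{"jaw":0,"linear":[0,-0.5,0],"twist":0},{"jaw":0,"linear":[0,-0.5,0],"twist":0},{"jaw":0,"linear":[0,-0.5,0],"twist":0},{"jaw":0,"linear":[0,-0.5,0],"twist":0},{"jaw":0,"linear":[0,-0.5,0],"twist":0},{"jaw":0,"linear":[0,-0.4,0],"twist":0},{"jaw":0,"linear":[0,-0.3,0],"twist":0},{"jaw":0,"linear":[0,0,0],"twist":0},{"jaw":0,"linear":[0,0,0],"twist":0}]'
python3 - <<'E'
from h import *
B=np.array([.437,.235,0]);togo(B-.141*ex+.087*ey+[0,0,.058])
keeper(grab('scene')); fit(grab('top'))
E
```

```text
time: 12.97
position: [0.4963, 0.3935, 0.0591]
tool_rot: [0.619, 0.786, -0.001, -0.0]
ft_force: [0.5, -0.9, -0.6]
grip_width: 0.0006
grip_force: 0.0
t 12.97 tcp [0.4963 0.3935 0.0591] xdir deg 103.57 q [ 0.49  0.74  1.53 -0.    0.88  0.26] w 0.0006 f [ 0.5 -0.9 -0.6]
togo cm tool xyz [ 0.09 -0.79  0.11]
tab n 44 gauge-bearing frame [-0.1523  0.0753  0.0748] angle 0.064
h 0.064 n 17 mean [0.5057 0.5514] rect c 506.0,551.3 size 12.2x8.9 ang 89.6 pc dir 104.7 ext [0.0137 0.0103]
h 0.066 n 339 mean [0.4581 0.1445] rect c 460.0,148.4 size 53.1x73.8 ang 3.2 pc dir -76.3 ext [0.0755 0.0532]
h 0.065 n 398 mean [0.4223 0.2923] rect c 422.2,292.5 size 84.7x81.7 ang 0.2 pc dir -159.7 ext [0.086  0.0847]
h 0.062 n 40 mean [0.444  0.5407] rect c 445.3,539.9 size 33.3x11.8 ang 89.7 pc dir 90.6 ext [0.0331 0.0122]
```

```bash
python3 -m pendant '[{"jaw":0,"linear":[0,-0.2,0],"twist":0},{"jaw":0,"linear":[0,-0.2,0],"twist":0},{"jaw":0,"linear":[0,-0.2,0],"twist":0},{"jaw":0,"linear":[0,-0.2,0],"twist":0},{"jaw":0,"linear":[0,-0.1,0],"twist":0},{"jaw":0,"linear":[0,-0.1,0],"twist":0},{"jaw":0,"linear":[0,0,0],"twist":0}]'
python3 - <<'E'
from h import *
B=np.array([.437,.235,0]);togo(B-.141*ex+.087*ey+[0,0,.058])
keeper(grab('scene'))
E
```

```text
time: 13.65
position: [0.4869, 0.3913, 0.0593]
tool_rot: [0.619, 0.786, -0.0, -0.0]
ft_force: [-0.5, 0.6, -0.2]
grip_width: 0.0005
grip_force: 0.1
t 13.65 tcp [0.4869 0.3913 0.0593] xdir deg 103.57 q [0.5  0.73 1.55 0.   0.86 0.26] w 0.0005 f [-0.5  0.6 -0.2]
togo cm tool xyz [0.08 0.18 0.13]
tab n 46 gauge-bearing frame [-0.153   0.0653  0.0777] angle -0.013
```

Nearly home with no stop felt yet. I press until it is felt.

```bash
python3 -m pendant '[{"jaw":0,"linear":[0,-0.1,0],"twist":0},{"jaw":0,"linear":[0,-0.1,0],"twist":0},{"jaw":0,"linear":[0,-0.1,0],"twist":0},{"jaw":0,"linear":[0,0,0],"twist":0},{"jaw":0,"linear":[0,0,0],"twist":0}]'
python3 - <<'E'
from h import *
B=np.array([.437,.235,0]);togo(B-.141*ex+.087*ey+[0,0,.058])
E
```

```text
time: 14.12
position: [0.4843, 0.3907, 0.0593]
tool_rot: [0.619, 0.786, 0.0, 0.0]
ft_force: [-0.1, 1.6, -0.4]
grip_width: 0.0005
grip_force: 0.5
t 14.12 tcp [0.4843 0.3907 0.0593] xdir deg 103.56 q [0.5  0.73 1.56 0.   0.86 0.26] w 0.0005 f [-0.1  1.6 -0.4]
togo cm tool xyz [0.08 0.44 0.13]
```

```bash
python3 -m pendant '[{"jaw":0,"linear":[0,-0.1,0],"twist":0},{"jaw":0,"linear":[0,-0.1,0],"twist":0},{"jaw":0,"linear":[0,-0.1,0],"twist":0},{"jaw":0,"linear":[0,0,0],"twist":0},{"jaw":0,"linear":[0,0,0],"twist":0}]'
python3 - <<'E'
from h import *
B=np.array([.437,.235,0]);togo(B-.141*ex+.087*ey+[0,0,.058])
keeper(grab('scene'))
E
```

```text
time: 14.53
position: [0.4843, 0.3908, 0.0595]
tool_rot: [0.619, 0.786, 0.003, 0.002]
ft_force: [6.3, 1.4, -4.1]
grip_width: 0.0006
grip_force: 3.2
t 14.53 tcp [0.4843 0.3908 0.0595] xdir deg 103.56 q [ 0.5   0.72  1.56 -0.    0.85  0.26] w 0.0006 f [ 6.3  1.4 -4.1]
togo cm tool xyz [0.07 0.44 0.15]
tab n 48 gauge-bearing frame [-0.1519  0.0636  0.0766] angle -0.026
```

6 N and no further movement, so the keeper is home against its stop. I retreat outward, then up and away, and check.

```bash
python3 -m pendant '[{"jaw":0,"linear":[0,0.5,0],"twist":0},{"jaw":0,"linear":[0,1.5,0],"twist":0},{"jaw":0,"linear":[0,1.5,0],"twist":0},{"jaw":0,"linear":[0,0,0],"twist":0},{"jaw":0,"linear":[0,0,-3],"twist":0},{"jaw":0,"linear":[0,0,-4],"twist":0},{"jaw":0,"linear":[0,0,-4],"twist":0},{"jaw":0,"linear":[4,0,0],"twist":0},{"jaw":0,"linear":[4,0,0],"twist":0},{"jaw":0,"linear":[4,0,0],"twist":0},{"jaw":0,"linear":[4,0,0],"twist":0},{"jaw":0,"linear":[0,0,0],"twist":0}]'
python3 -m pendant '[{"jaw":0,"linear":[3,-2,0],"twist":0},{"jaw":0,"linear":[3,-2,0],"twist":0},{"jaw":0,"linear":[0,0,0],"twist":0},{"jaw":0,"linear":[0,0,0],"twist":0},{"jaw":0,"linear":[0,0,0],"twist":0}]'
python3 - <<'E'
from h import *
fit(grab('top')); keeper(grab('scene'))
c=load('top'); s=load('scene')
a=cv2.resize(c['color'][150:270,130:310],(600,400),interpolation=cv2.INTER_CUBIC)
b=cv2.resize(s['color'][165:265,150:310],(600,200*3//1*600//960),interpolation=cv2.INTER_CUBIC) if 0 else None
cv2.imwrite('pics/t4.png',a)
E
```

```text
time: 15.58
position: [0.4731, 0.5602, 0.1689]
tool_rot: [0.616, 0.788, 0.001, -0.002]
ft_force: [0.2, 0.1, -0.6]
grip_width: 0.0004
grip_force: 0.0
time: 16.0
position: [0.4238, 0.6018, 0.1687]
tool_rot: [0.618, 0.786, -0.001, 0.0]
ft_force: [-0.3, -0.1, -0.2]
grip_width: 0.0004
grip_force: 0.0
h 0.062 n 140 mean [0.4739 0.529 ] rect c 475.2,531.4 size 72.0x51.1 ang 1.3 pc dir -179.1 ext [0.0718 0.0513]
h 0.067 n 342 mean [0.4578 0.1448] rect c 459.8,149.9 size 53.1x76.9 ang 3.2 pc dir -75.7 ext [0.0791 0.0532]
h 0.065 n 409 mean [0.4225 0.2932] rect c 422.7,292.8 size 85.1x84.5 ang 26.5 pc dir -139.7 ext [0.0901 0.0848]
h 0.070 n 108 mean [0.4008 0.3887] rect c 399.8,388.3 size 102.6x9.7 ang 13.4 pc dir -166.4 ext [0.1026 0.0098]
h 0.081 n 38 mean [0.467  0.3881] rect c 467.3,387.3 size 9.9x30.2 ang 13.8 pc dir -76.5 ext [0.0302 0.01  ]
tab n 82 gauge-bearing frame [-0.1444  0.0631  0.0709] angle -0.03
```

View pics/t4.png

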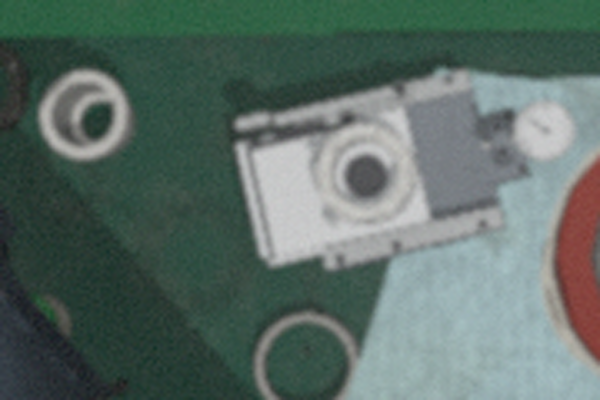

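The picture shows the slide drawn out with the lip at about (253,205), the bearing on it at (367,177), and the keeper parallel with its tab at (252,122). The lip and bearing both moved 60 mm, the tab lies along the gauge axis, and the bystanders are in place.

```bash
python3 -c "
from rig import robot
print(robot.hand_in())"
```

```text
the job is handed in; nothing more can be done
None
```

The job is handed in: the slide is at its front stop (60 mm) with the bearing still on its nest, the keeper is fully home in the rear notch, and the robot is clear. The judge's result was not shown.

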